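Seat a fresh dust filter under its retaining lip

TASK

Fit the fresh filter (the green frame with white pleats) into the white bed of the dust extractor: pick it up by its black handle, hook its brass edge under the brass lip with the handle end raised, then swing the handle end down and do not let go until the frame lies flat on the bed's floor. Leave the spent filter with the dark pleats where it is.

Things in the scene. Friction and masses are not known exactly. Their poses are not given: they have to be found in the camera images.
- fresh: Fresh filter, loose: stiff flat green frame with white pleats, 150 long (x), 110 wide (y), 8 thick, 0.13-0.25 kg, lying flat. Origin: middle, on the underside, of its brass edge, which goes under the lip; x points from there to the handle end, z up. It covers x 0 to 150, y -55 to 55, z 0 to 8.
- fresh_grip (a point): Centre of the fresh filter's handle, at x 95, y 0, z 26 mm in fresh, same axes. The handle is an upright black flat bar on the frame: 12 thick (x), 60 long (y), from z 8 to z 44; pinch it across its 12 mm from above.
- spent_grip (a point): Centre of the handle of the spent filter: same frame, handle, size and axes, but dark brown pleats. To be left where it lies.
- seat (a point): Extractor bed, fixed: low white housing 190 x 144 mm with an open pocket 166 (x) x 128 (y) for one filter. Point: middle of the pocket floor, 22 mm above the bench; x away from the lip, z up. Lip wall at x -83, robot's side; the other walls (x 83, y +-64) stand 7 mm above the floor. Seated, the frame has 16 mm play along x, 9 mm each way in y, handle away from the lip.
- lip (a point): Middle of the lip's free edge, lower side, at x -53, y 0, z 26 mm in seat, same axes. The 4 mm brass lip spans the bed's width and slopes down from here to 13 mm above the floor at the lip wall. Lip edge to far wall is 136 mm, so the frame goes in only tilted, brass edge first; tilted 15 to 20 degrees with the edge near the floor, it slides freely under the lip.

How it is judged (in metres and radians):
On the way, in this order (a step that is already met when the one before it is completed fails the run):
1. the brass edge of the fresh filter is under the lip while its handle end is still raised (x of fresh in the frame of seat between -0.09 and -0.059 m and z of fresh in the frame of seat below 0.017 m and y of fresh in the frame of seat between -0.018 and 0.018 m and angle between fresh's own z axis and vertical above 0.1 rad and z of fresh_grip in the frame of seat above 0.033 m), for 0.1 s.
2. the frame has been swung down flat with the gripper still on it (x of fresh in the frame of seat below -0.059 m and z of fresh in the frame of seat below 0.01 m and angle between fresh's own z axis and vertical below 0.07 rad and contact force between the fingers and fresh above 0.3 N), for 0.1 s.
At the end, for the whole second after the job is handed in: The fresh filter lies flat (within 3.5 degrees) and at rest on the bed's floor (brass edge less than 6 mm above it), its brass edge at least 7 mm under the lip, sideways within 18 mm and turned less than 10 degrees in the pocket; the spent filter is within 30 mm of where it was (x of fresh in the frame of seat between -0.09 and -0.06 m and z of fresh in the frame of seat below 0.006 m and y of fresh in the frame of seat between -0.018 and 0.018 m and angle between fresh's own z axis and vertical below 0.06 rad and z of fresh_grip in the frame of seat between 0.02 and 0.034 m and angle between the x axis of fresh and the x axis of seat, either way round below 0.175 rad and linear speed of fresh below 0.02 m/s and distance of spent_grip from where it was at the start of the episode below 0.03 m); the robot touches nothing.
It fails at once if the spent filter is moved more than 30 mm (distance of spent_grip from where it was at the start of the episode above 0.03 m).
It also fails if it takes over 45 s, if anything falls off the work surface, if the arm or the gripper's body presses on something with over 40 N, if the wrist force passes 120 N, or if a joint passes its speed limit or range.

ROBOT

A 6-joint arm with a two-finger parallel gripper is mounted at the origin on the work surface. World frame = base frame: x ahead of the robot, y to its left, z up, the work surface at z = 0. Lengths are in mm, angles in rad, forces in N, time in s.
With the tool pointing down it reaches from about 150 to 775 mm from the base axis. Payload 6.1 kg.
Tool frame: the origin (TCP) lies midway between the tips of the shut fingers; the grasp point (between the pads) lies 19 mm behind it; x points along the fingers, z is the direction in which the jaws open and shut, and the axes are right-handed (so a half turn about x gives the same grasp; the last joint's range is limited). The gripper opens to 85 mm and grips with 20 to 120 N. Pads are 22 mm wide; open, the fingers measure 114 mm over their backs; the gripper's body (76 mm by 85 mm) begins 54 mm behind the grasp point. The pads swing forward as they close: fully open they stand 13 mm farther back than shut.
Start: joints at [-1.312, 0.126, -0.04, 1.405, 0, 1.571], TCP at [134.352, -507.501, 231.295] pointing down, gripper open.
Joint ranges: [-2.72, 2.72], [-0.95, 1.95], [-1.27, 1.35], [-1.78, 2.02], [-1.46, 1.47], [-3.14, 3.14]. Speed limits (rad/s): [2.39, 2.39, 3.01, 3.14, 3.14, 3.14].

INTERFACE

Orientations are given as [roll, pitch, yaw] about the fixed x, y, z axes, in that order (R = Rz(yaw) Ry(pitch) Rx(roll)).
In Python, from rig import get_obs, get_image, get_calibration, close_job gives the robot as it stands. The module is installed in compiled form; this text tells all that it offers.
- The arm moves only by the tool step_arm, never from a script. Its argument "targets" is a list of rows, each a list of 3 entries, a list of its own where there are three numbers: the opening in per cent of the stroke, from 0 (shut) to 100 (fully open), then the shift along the tool's x, y, z in mm, then the turn about the tool's x in degrees. A call has 1 to 5 rows; each row is the pose to reach, as a shift and turn from the pose commanded when the call began, along the tool's axes at that moment; what a row does not reach only later rows make up. A row lasts 1/8 s, in which the tool goes at most 62.5 mm and 10.7 degrees, less where a joint would pass 70% of its speed; a pose out of reach is approached as far as the arm can. A call with a gripper value outside its range is refused whole. The fingers move at their own pace and stop on an object; the grip force is fixed at half the most. Time passes only in rows, so rows that repeat a pose let the fingers close. It gives the time, the measured TCP pose, the force and the opening at its end, in the units of the state.
- get_obs(): the state, without advancing time (a new reading comes with each control period).
- get_image(name): name is "side" or "top"; returns (picture, depth): 384x512x3 uint8, red, green, blue; 384x512 float32, mm along the optical axis (not along the pixel's ray), 0 where there is no reading.
- get_calibration(name): a dict with "fx", "fy", "cx", "cy" (pixels), "dist" ([k1, k2, p1, p2, k3] as OpenCV has them; the pictures are not rectified), "extrinsics" (4x4, takes a point from camera to world coordinates). Camera axes: x right, y up, looking along -z (the intrinsics and any distortion apply to the point x, -y, -z); pixel columns grow to the right and rows downward; lengths in mm; the calibration is good to about 2 mm. A picture is of the moment at which its call begins. get_calibration takes no time and is no camera call.
- close_job(): hands the job in, once; it reports no verdict.
The state is a dict: "time_s": time; "joint_positions": joint angles; "qd": joint speeds; "joint_torque": joint torques, N m; "tcp_pos": TCP position; "tcp_rot": TCP orientation; "contact_force": force on the tool from outside, world axes, zero at the start; "moment": the same for the moment, N m; "opening": finger opening in mm.
Only numpy, scipy, OpenCV 4.12 (cv2) and the standard library are available. Lean on these libraries where they do the work, as an engineer would, in place of code of your own. Each camera call takes 0.05 s, during which the arm holds its last target.

## Working session

There is one attempt and no reset: what is moved stays moved. The work goes in short steps, Python scripts to look and compute and a tool call to move; the robot and the scene stay as the last step left them, time stands still between calls to the robot, and variables do not carry over. Pictures are saved under pics/ and viewed, and the job is handed in when it is done.

Besides the shell and the picture viewer there is one more tool, called after "Emit:" by a JSON object that holds its "op" and its "data". step_arm: Moves the arm, as the interface text tells. Its arguments: {"type":"object","properties":{"targets":{"type":"array","items":{"type":"array"}}},"required":["targets"]}

```bash
mkdir -p pics
python3 - <<'E'
from rig import *
import cv2, pickle
o=get_obs(); print(o)
for n in("side","top"):
    im,d=get_image(n); c=get_calibration(n); pickle.dump((im,d,c),open(f"{n}0.pkl","wb"))
    cv2.imwrite(f"pics/{n}0.png",im[:,:,::-1]); print(n,c)
E
```

```text
{'time_s': 0.0, 'joint_positions': array([-1.31199532e+00,  1.26378060e-01, -4.06216118e-02,  1.40540474e+00,
       -1.17130241e-05,  1.57083415e+00]), 'qd': array([-0.00045496,  0.00105157,  0.0011368 ,  0.00057739,  0.0002086 ,
        0.00028252]), 'joint_torque': array([-3.40151655e-04, -4.35912466e+01,  3.52925777e+01,  1.73662888e-02,
        8.74488978e-05,  7.69858076e-06]), 'tcp_pos': array([ 134.24896167, -507.11453761,  230.52326601]), 'tcp_rot': array([-3.13427111,  1.5691882 ,  1.83688106]), 'contact_force': array([ 0.01809573, -0.20683583,  0.16429847]), 'moment': array([-0.01842131,  0.03479232,  0.01208363]), 'opening': 85.57201478216373}
side {'fx': 498.65378341590355, 'fy': 498.65378341590355, 'cx': 246.35801602859894, 'cy': 194.6863889128287, 'dist': array([-0.19064081,  0.        ,  0.        ,  0.        ,  0.        ]), 'extrinsics': array([[ 9.95860212e-01,  7.52045426e-02, -5.10560074e-02,
         4.37444452e+02],
       [-9.04101007e-02,  7.61388285e-01, -6.41960975e-01,
        -7.47130505e+02],
       [-9.40493554e-03,  6.43919371e-01,  7.65035549e-01,
         9.71979797e+02],
       [ 0.00000000e+00,  0.00000000e+00,  0.00000000e+00,
         1.00000000e+00]])}
top {'fx': 391.7358902303693, 'fy': 391.7358902303693, 'cx': 249.8974770057699, 'cy': 191.55528146762398, 'dist': array([-0.11334688,  0.        ,  0.        ,  0.        ,  0.        ]), 'extrinsics': array([[ 2.47276970e-02,  9.88540080e-01, -1.48919611e-01,
         3.55390412e+02],
       [-9.99608199e-01,  2.64038954e-02,  9.28890558e-03,
         2.33678353e+01],
       [ 1.31145133e-02,  1.48631571e-01,  9.88805676e-01,
         1.05920421e+03],
       [ 0.00000000e+00,  0.00000000e+00,  0.00000000e+00,
         1.00000000e+00]])}
```

View pics/top0.png

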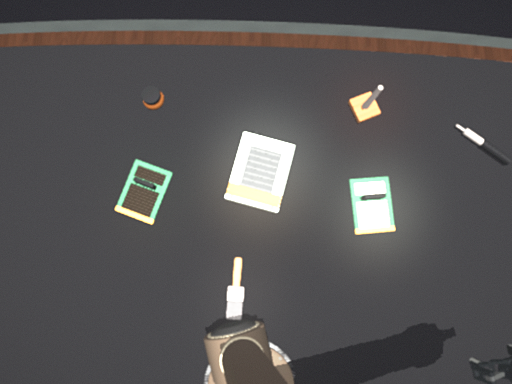

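View pics/side0.png

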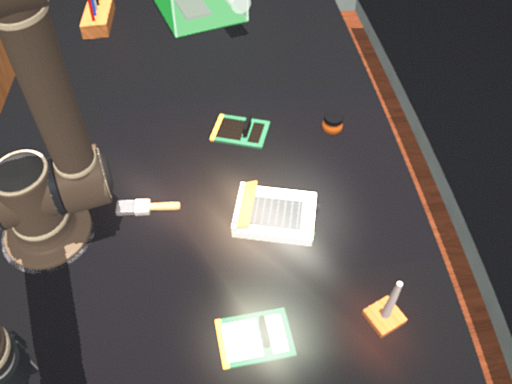

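The top view shows the fresh filter near (372,205), the spent one near (144,190) and the bed near (260,172). The bed's brass lip is at its lower end. I'll zoom in to get precise features.

```bash
cat > h.py <<'E'
import numpy as np, cv2, pickle
def ray(c,uv):
    K=np.array([[c['fx'],0,c['cx']],[0,c['fy'],c['cy']],[0,0,1]])
    p=cv2.undistortPoints(np.float64(uv).reshape(-1,1,2),K,np.array(c['dist'])).reshape(-1,2)
    d=np.c_[p[:,0],-p[:,1],-np.ones(len(p))]
    E=c['extrinsics']; return E[:3,3], d@E[:3,:3].T, d
def onplane(c,uv,z):
    o,d,_=ray(c,uv); t=(z-o[2])/d[:,2]; return o+d*t[:,None]
def bydepth(c,uv,dep):
    o,d,_=ray(c,uv); return o+d*np.float64(dep).reshape(-1,1)
def proj(c,P):
    E=c['extrinsics']; q=(np.float64(P).reshape(-1,3)-E[:3,3])@E[:3,:3]
    q=q*[1,-1,-1]
    K=np.array([[c['fx'],0,c['cx']],[0,c['fy'],c['cy']],[0,0,1]])
    return cv2.projectPoints(q,np.zeros(3),np.zeros(3),K,np.array(c['dist']))[0].reshape(-1,2)
E
python3 - <<'E'
import pickle,cv2,numpy as np
t,_,_=pickle.load(open('top0.pkl','rb'));s,_,_=pickle.load(open('side0.pkl','rb'))
z=lambda im,x,y:cv2.resize(im[y:y+75,x:x+100],(400,300),interpolation=cv2.INTER_NEAREST)
a=np.vstack([np.hstack([z(t,210,137),z(t,322,168)]),np.hstack([cv2.resize(s[175:250,220:320],(400,300),interpolation=0),cv2.resize(s[300:375,205:305],(400,300),interpolation=0)])])
cv2.imwrite('pics/z0.png',a[:,:,::-1])
E
```

```text
(no output)
```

View pics/z0.png

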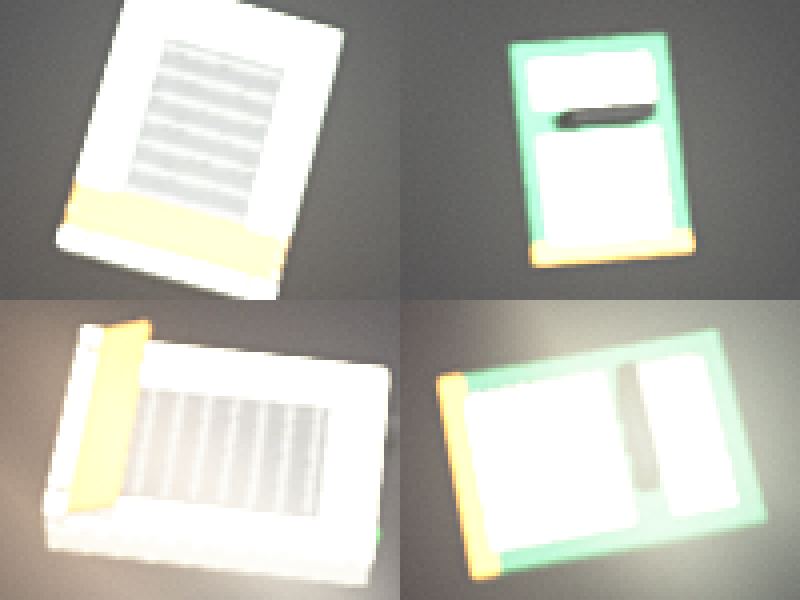

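Run:
```python
from h import *
P=lambda n:pickle.load(open(n+'0.pkl','rb'))
boxes={'top':{'fresh':(330,165,415,245),'bed':(215,120,305,220),'spent':(105,150,185,232)},'side':{'fresh':(205,300,305,375),'bed':(222,175,325,250),'spent':(200,105,280,155)}}
for n in('top','side'):
    im,d,c=P(n); hsv=cv2.cvtColor(im,cv2.COLOR_RGB2HSV)
    for k,(x0,y0,x1,y1) in boxes[n].items():
        m=np.zeros(im.shape[:2],np.uint8)
        H,S,V=[hsv[...,i].astype(int) for i in range(3)]
        green=(H>60)&(H<95)&(S>60)&(V>80); ye=(H>10)&(H<35)&(S>70)&(V>150); wh=(V>185)
        mm=(green|ye|(wh if k!='spent' else False))
        m[y0:y1,x0:x1]=(mm*255)[y0:y1,x0:x1]
        cs=max(cv2.findContours(m,cv2.RETR_EXTERNAL,cv2.CHAIN_APPROX_NONE)[0],key=cv2.contourArea).reshape(-1,2)
        z={'fresh':8,'spent':8,'bed':29}[k]
        W=onplane(c,cs,z)
        r=cv2.minAreaRect(W[:,:2].astype(np.float32))
        print(n,k,'rect',np.round(r[0],1),np.round(r[1],1),round(r[2],2))
        print('  corners',np.round(cv2.boxPoints(r),1).tolist())
        my=np.zeros_like(m); my[y0:y1,x0:x1]=(ye*255)[y0:y1,x0:x1]
        ys=np.argwhere(my)[:,::-1]
        if len(ys)>10:
            zz=8 if k!='bed' else 46
            W=onplane(c,ys,zz);r=cv2.minAreaRect(W[:,:2].astype(np.float32))
            print('  yellow',np.round(r[0],1),np.round(r[1],1),round(r[2],2),np.round(cv2.boxPoints(r),1).tolist())
            dd=d[ys[:,1],ys[:,0]]; B=bydepth(c,ys[dd>0],dd[dd>0]); print('  ydepth z',np.round(np.percentile(B[:,2],[5,25,50,75,95]),1),'mean',B.mean(0).round(1))
        if k!='bed':
            md=np.zeros_like(m); md[y0:y1,x0:x1]=((V<90)*255)[y0:y1,x0:x1]
            ph=np.zeros_like(m); cv2.fillPoly(ph,[cv2.convexHull(cs)],255); ph=cv2.erode(ph,np.ones((5,5)))
            md&=ph; ys=np.argwhere(md)[:,::-1]; dd=d[ys[:,1],ys[:,0]]; B=bydepth(c,ys,dd)
            B=B[(dd>0)&(B[:,2]>30)]; print('  handle top', B.mean(0).round(1),len(B), np.percentile(B[:,2],[5,50,95]).round(1))
            if len(B)>5:
                r=cv2.minAreaRect(B[:,:2].astype(np.float32)); print('   ',np.round(r[0],1),np.round(r[1],1),round(r[2],1))
```

```text
top fresh rect [ 486.3 -321.6] [155.6 116.6] 5.75
  corners [[403.1000061035156, -271.3999938964844], [414.79998779296875, -387.3999938964844], [569.5999755859375, -371.79998779296875], [557.9000244140625, -255.8000030517578]]
  yellow [ 416.9 -328.6] [ 16.7 116.7] 6.61 [[401.8999938964844, -271.6000061035156], [415.29998779296875, -387.6000061035156], [432.0, -385.70001220703125], [418.5, -269.70001220703125]]
  ydepth z [-3.9 -1.4  0.8  3.3  8.7] mean [ 412.7 -329.1    1.3]
  handle top [ 502.8 -288.6   36.4] 1 [36.4 36.4 36.4]
top bed rect [567.6 -11.8] [151.2 195.6] 76.11
  corners [[454.5, -61.70000076293945], [644.4000244140625, -108.5999984741211], [680.7000122070312, 38.099998474121094], [490.79998779296875, 85.0999984741211]]
  yellow [500.8   4.2] [147.2  26.9] 75.82 [[469.70001220703125, -63.79999923706055], [495.79998779296875, -70.4000015258789], [531.9000244140625, 72.19999694824219], [505.79998779296875, 78.80000305175781]]
  ydepth z [-3.5 -0.6  2.3 30.3 50. ] mean [515.2  36.3  14.5]
top spent rect [507.5 303.9] [116.7 155.7] 71.1
  corners [[414.8999938964844, 273.8
[... 1157 characters left out ...]
^^^
  File "h.py", line 4, in ray
    p=cv2.undistortPoints(np.float64(uv).reshape(-1,1,2),K,np.array(c['dist'])).reshape(-1,2)
      ~~~~~~~~~~~~~~~~~~~^^^^^^^^^^^^^^^^^^^^^^^^^^^^^^^^^^^^^^^^^^^^^^^^^^^^^^
cv2.error: OpenCV(4.12.0) /io/opencv/modules/calib3d/src/undistort.dispatch.cpp:347: error: (-215:Assertion failed) CV_IS_MAT(_src) && CV_IS_MAT(_dst) && (_src->rows == 1 || _src->cols == 1) && (_dst->rows == 1 || _dst->cols == 1) && _src->cols + _src->rows - 1 == _dst->rows + _dst->cols - 1 && (CV_MAT_TYPE(_src->type) == CV_32FC2 || CV_MAT_TYPE(_src->type) == CV_64FC2) && (CV_MAT_TYPE(_dst->type) == CV_32FC2 || CV_MAT_TYPE(_dst->type) == CV_64FC2) in function 'cvUndistortPointsInternal'
```

Run:
```python
from h import *
P=lambda n:pickle.load(open(n+'0.pkl','rb'))
def fr(o,a,L):
    a=np.radians(a);R=np.array([[np.cos(a),-np.sin(a),0],[np.sin(a),np.cos(a),0],[0,0,1]]);return np.array(o)+np.float64(L)@R.T
seat=[567.6,-11.8,22]; sa=-13.88
B=fr(seat,sa,[[95,72,7],[95,-72,7],[-95,72,-22],[-95,-72,-22],[95,-72,-22]])
Lp=fr(seat,sa,[[-53,72,30],[-53,-72,30],[-83,-72,17],[-83,72,17]])
F=fr([411.7,-329.1,0],5.75,[[0,55,8],[0,-55,8],[150,-55,8],[150,55,8]])
H=fr([411.7,-329.1,0],5.75,[[89,-30,44],[89,30,44],[101,30,44],[101,-30,44]])
out=[]
for n,bo,fo in(('top',(210,127),(322,163)),('side',(220,175),(205,300))):
    im,d,c=P(n)
    for (x,y) in(bo,fo):
        z=cv2.resize(im[y:y+75,x:x+100] if n=='side' or 1 else 0,(400,300),interpolation=0).copy()
        for Q,col in((B,(255,0,0)),(Lp,(0,0,255)),(F,(255,0,0)),(H,(255,0,255))):
            for u in proj(c,Q): cv2.circle(z,tuple(int(round(v)) for v in ((u-[x,y]+.5)*4)),3,col,1)
        out.append(z)
a=np.vstack([np.hstack(out[:2]),np.hstack(out[2:])]); cv2.imwrite('pics/z1.png',a[:,:,::-1])
```

```text
(no output)
```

View pics/z1.png

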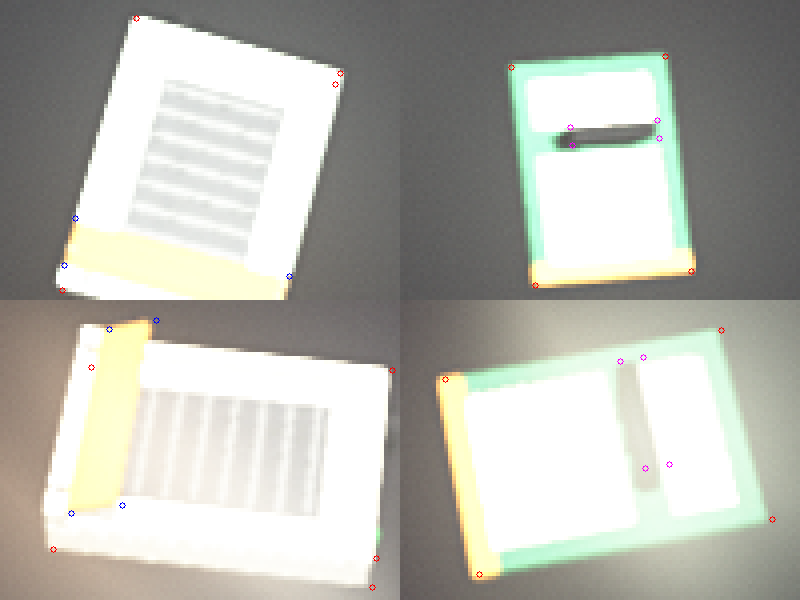

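The outlines agree with the given sizes in both views. The side view reads about 2 mm lower in x for all objects, so I use the average. Next I work out the move to the handle.

```bash
cat >> h.py <<'E'
from scipy.spatial.transform import Rotation as Ro
def shift(o,target):
    R=Ro.from_euler('xyz',o['tcp_rot']).as_matrix()
    return R, R.T@(np.array(target)-o['tcp_pos'])
def zyaw(R):
    z=R[:,2]; return np.degrees(np.arctan2(z[1],z[0]))
E
python3 - <<'E'
from h import *; from rig import get_obs
o=get_obs(); R,s=shift(o,[504.7,-319.7,80]); print(R.round(3)); print('shift above',s.round(1),'zyaw',zyaw(R)); print(shift(o,[504.7,-319.7,14])[1].round(1))
E
```

```text
[[-0.     0.967  0.256]
 [ 0.001  0.256 -0.967]
 [-1.    -0.    -0.002]]
shift above [150.7 406.1 -86.2] zyaw -75.17431924668259
[216.7 406.1 -86.1]
```

Emit:
{"op": "step_arm", "data": {"targets": [[100, [50, 60, -13], -10], [100, [100, 120, -26], -20], [100, [100, 180, -39], -30], [100, [100, 240, -52], -40], [100, [100, 300, -65], -50]]}}

```text
time_s: 0.72
tcp_pos: [387.1, -377.6, 130.9]
tcp_rot: [2.905, 1.57, 2.471]
contact_force: [0.8, -0.3, -0.2]
opening: 85.2
```

Run:
```python
from h import *; from rig import get_obs
o=get_obs(); R,s=shift(o,[504.7,-319.7,80]); print(o['tcp_pos'],'shift above',s.round(1),'zyaw',zyaw(R),o['joint_positions'].round(2))
```

```text
[ 387.1094031  -377.58319987  130.94902178] shift above [ 50.9 101.9  82.4] zyaw -24.86145391010649 [-0.77  0.17 -0.2   1.19 -0.    1.23]
```

Emit:
{"op": "step_arm", "data": {"targets": [[100, [15, 40, 30], -10], [100, [35, 80, 60], -20], [100, [50, 102, 82], -30.6], [100, [50, 102, 82], -30.6], [100, [50, 102, 82], -30.6]]}}

```text
time_s: 1.35
tcp_pos: [502.9, -321.6, 81.7]
tcp_rot: [2.789, 1.57, 2.882]
contact_force: [-0.6, 0.3, 0.5]
opening: 85.3
```

Run:
```python
from h import *; from rig import get_obs,get_image
o=get_obs(); R,s=shift(o,[504.7,-319.7,14]); print(o['tcp_pos'],'shift',s.round(1),'zyaw',zyaw(R),o['joint_positions'].round(2))
im,_=get_image('side'); t,_=get_image('top')
a=np.hstack([cv2.resize(im[234:384,180:330],(400,400)),cv2.resize(t[150:250,320:420],(400,400))]); cv2.imwrite('pics/a1.png',a[:,:,::-1])
```

```text
[ 502.89673319 -321.60856139   81.67354824] shift [67.7  1.7  2. ] zyaw 5.324768442785187 [-0.57  0.3  -0.15  1.12 -0.    0.91]
```

View pics/a1.png

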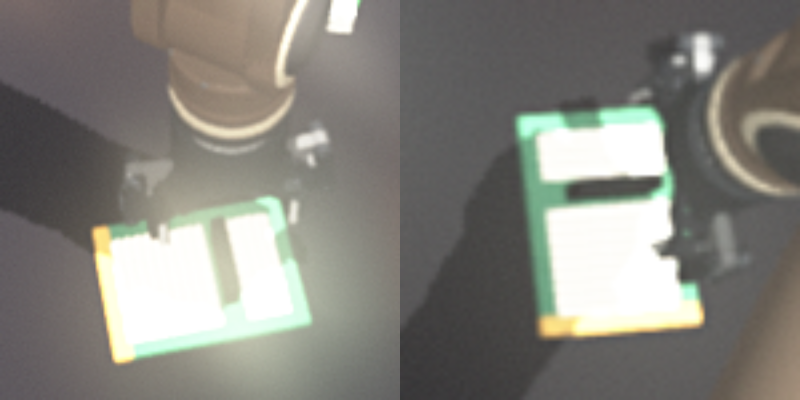

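The fingers straddle the handle along the filter's x axis. They look offset in the top view, but that matches the parallax at their height. Lower and close.

Emit:
{"op": "step_arm", "data": {"targets": [[100, [35, 1.5, 2], -0.4], [100, [67, 1.5, 2], -0.4], [100, [67, 1.5, 2], -0.4], [0, [67, 1.5, 2], -0.4], [0, [67, 1.5, 2], -0.4]]}}

```text
time_s: 2.08
tcp_pos: [506.2, -320.8, 16.8]
tcp_rot: [-0.667, 1.568, -0.566]
contact_force: [-0.2, 0.5, 0.0]
opening: 51.4
```

Emit:
{"op": "step_arm", "data": {"targets": [[0, [0, 0, 0], 0], [0, [0, 0, 0], 0], [0, [0, 0, 0], 0], [0, [0, 0, 0], 0]]}}

```text
time_s: 2.58
tcp_pos: [505.8, -320.1, 15.6]
tcp_rot: [-0.673, 1.57, -0.571]
contact_force: [-0.6, 0.7, 5.2]
opening: 11.2
```

Run:
```python
from h import *; from rig import get_obs,get_image
o=get_obs(); R,s=shift(o,[504.7,-319.7,14]); print(o['tcp_pos'],o['opening'],'zyaw',zyaw(R),R.round(3))
```

```text
[ 505.82362341 -320.10525291   15.56422699] 11.17467335202106 zyaw 5.832956890927767 [[ 0.001 -0.102  0.995]
 [-0.001  0.995  0.102]
 [-1.    -0.001  0.001]]
```

Emit:
{"op": "step_arm", "data": {"targets": [[0, [-30, 0, 0], 0], [0, [-70, 0, 0], 0], [0, [-110, 0, 0], 0], [0, [-110, 0, 0], 0], [0, [-110, 0, 0], 0]]}}

```text
time_s: 3.2
tcp_pos: [504.9, -319.6, 123.7]
tcp_rot: [2.471, 1.569, 2.573]
contact_force: [0.2, -0.1, -1.5]
opening: 11.0
```

Run:
```python
from h import *; from rig import get_obs,get_image,get_calibration
o=get_obs(); R,s=shift(o,[504.7,-319.7,14]); print(o['tcp_pos'],o['opening'],'zyaw',zyaw(R),o['contact_force'],o['moment'])
im,d=get_image('side'); c=get_calibration('side')
a=cv2.resize(im[200:384,170:370],(800,736)); a=a[:600]; cv2.imwrite('pics/a2.png',a[:,:,::-1])
hsv=cv2.cvtColor(im,cv2.COLOR_RGB2HSV).astype(int);H,S,V=hsv[...,0],hsv[...,1],hsv[...,2]
for nm,m in(('green',(H>60)&(H<95)&(S>60)&(V>60)),('yel',(H>10)&(H<35)&(S>70)&(V>120))):
    m[:240]=0;m[:,:180]=0;m[:,330:]=0
    m=cv2.morphologyEx(m.astype(np.uint8),cv2.MORPH_OPEN,np.ones((2,2)))
    ys=np.argwhere(m)[:,::-1];dd=d[ys[:,1],ys[:,0]];B=bydepth(c,ys[dd>0],dd[dd>0])
    A=np.c_[B[:,:2],np.ones(len(B))]; med=np.median(B,0)
    print(nm,len(B),med.round(1)); 
    if nm=='green':
        # robust plane z = a x' + b y' + c
        u=np.array([np.cos(np.radians(5.8)),np.sin(np.radians(5.8))]);v=np.array([-u[1],u[0]])
        X=np.c_[(B[:,:2]-med[:2])@u,(B[:,:2]-med[:2])@v,np.ones(len(B))]
        k=np.ones(len(B),bool)
        for _ in range(10):
            p=np.linalg.lstsq(X[k],B[k,2],rcond=None)[0]; r=abs(X@p-B[:,2]); k=r<max(4,np.median(r)*2)
        print('slope',p,k.sum())
```

```text
[ 504.91915411 -319.56624014  123.7040253 ] 11.006264153096435 zyaw 5.8309717808981745 [ 0.22035216 -0.14519035 -1.46590241] [-0.04176407 -0.02931378  0.01278463]
green 4 [ 433.2 -358.3   54.4]
slope [-0.40537911 -2.44322204 54.31277944] 4
yel 143 [ 411.6 -292.9  116.4]
```

View pics/a2.png

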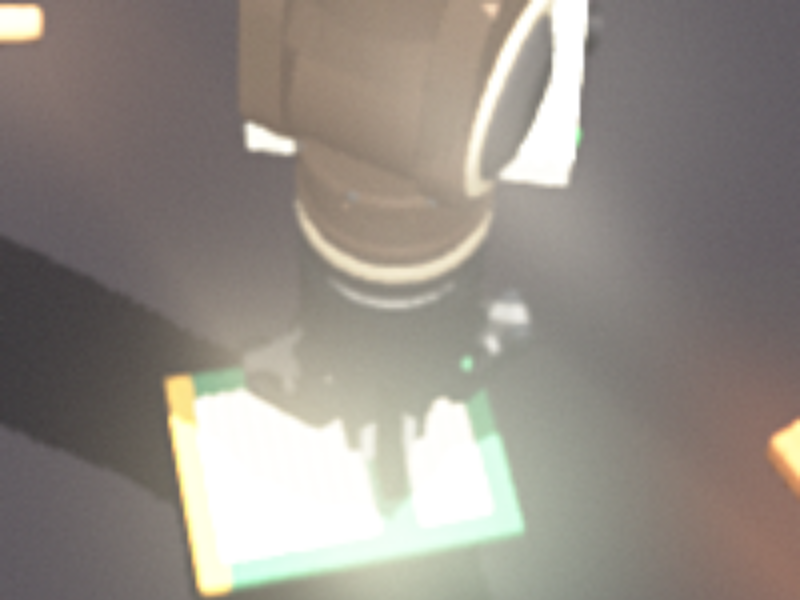

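The filter is held flat: the brass edge reads z≈116, where flat would put the frame top. This interface cannot tilt the tool. I'll slide the frame in flat just above the far wall, under the lip's free edge, then raise the handle so the lip holds the brass edge down and the frame tilts.

Run:
```python
from h import *; from rig import get_obs
o=get_obs(); 
for t in ([619.2,-24.6,123.7],[619.2,-24.6,49]): R,s=shift(o,t); print(s.round(1),zyaw(R))
```

```text
[ -0.4 281.6 143.9] 5.833466881317411
[ 74.3 281.5 144.1] 5.833466881317411
```

Emit:
{"op": "step_arm", "data": {"targets": [[0, [0, 45, 23], 4], [0, [0, 95, 49], 8], [0, [0, 145, 74], 12], [0, [0, 195, 100], 16], [0, [0, 245, 125], 19.7]]}}

```text
time_s: 3.88
tcp_pos: [604.4, -61.6, 122.8]
tcp_rot: [-2.971, 1.568, 3.067]
contact_force: [0.8, -0.5, -1.2]
opening: 11.5
```

Emit:
{"op": "step_arm", "data": {"targets": [[0, [0, 0, 0], 0], [0, [0, 0, 0], 0]]}}

```text
time_s: 4.12
tcp_pos: [604.0, -63.3, 123.2]
tcp_rot: [-2.856, 1.568, -3.097]
contact_force: [-0.2, -0.5, -1.6]
opening: 10.6
```

Run:
```python
from h import *; from rig import get_obs
o=get_obs(); 
for t in ([619.2,-24.6,123.7],[619.2,-24.6,49]): R,s=shift(o,t); print(o['tcp_pos'],s.round(1),zyaw(R))
```

```text
[603.99008346 -63.31157756 123.21358559] [-0.5 41.2  5.5] -13.808728074833475
[603.99008346 -63.31157756 123.21358559] [74.2 41.3  5.7] -13.808728074833475
```

Emit:
{"op": "step_arm", "data": {"targets": [[0, [0, 21, 3], 0], [0, [0, 41, 5.5], 0], [0, [30, 41, 5.5], 0], [0, [55, 41, 5.5], 0], [0, [55, 41, 5.5], 0]]}}

```text
time_s: 4.75
tcp_pos: [618.6, -24.5, 67.7]
tcp_rot: [-2.964, 1.566, 3.077]
contact_force: [-0.6, -0.5, -1.2]
opening: 11.0
```

```bash
cat > look.py <<'E'
import sys
from h import *; from rig import get_obs,get_image,get_calibration
tag=sys.argv[1]
o=get_obs(); R,_=shift(o,[0,0,0])
print('t',round(o['time_s'],2),'tcp',o['tcp_pos'].round(1),'open',round(o['opening'],1),'zyaw',round(zyaw(R),2),'F',o['contact_force'].round(1),'M',o['moment'].round(2))
S0=np.array([565.8,-11.4]);a=np.radians(-13.88);u=np.array([np.cos(a),np.sin(a)]);v=np.array([-u[1],u[0]])
q=o['tcp_pos'][:2]-S0; print('tcp in seat',(q@u).round(1),(q@v).round(1),'z',round(o['tcp_pos'][2]-22,1))
s,_=get_image('side');t,_=get_image('top')
z=np.hstack([cv2.resize(s[160:260,205:338],(400,300),interpolation=cv2.INTER_CUBIC),cv2.resize(t[115:215,200:333],(400,300),interpolation=cv2.INTER_CUBIC)])
cv2.imwrite(f'pics/{tag}.png',z[:,:,::-1]); pickle.dump((s,t),open(f'{tag}.pkl','wb'))
E
python3 look.py b1
```

```text
t 4.75 tcp [618.6 -24.5  67.7] open 11.0 zyaw -13.87 F [-0.6 -0.5 -1.2] M [ 0.02 -0.01 -0.03]
tcp in seat 54.4 -0.1 z 45.7
```

View pics/b1.png

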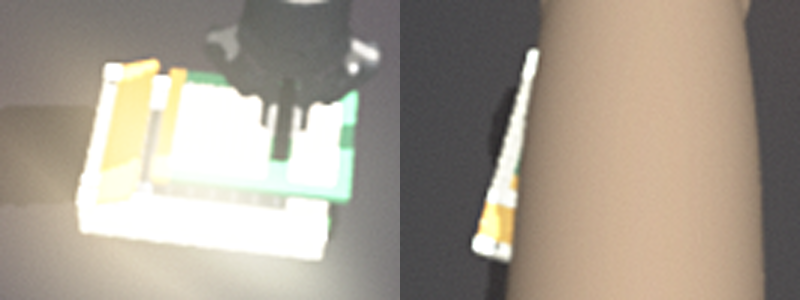

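The side view shows the brass edge just clear of the lip at about (170,120) in the crop, and the far end past the far wall. Lower, then slide under the lip.

Emit:
{"op": "step_arm", "data": {"targets": [[0, [10, 0, 0], 0], [0, [19, 0, 0], 0], [0, [19, 0, 0], 0]]}}

```text
time_s: 5.22
tcp_pos: [619.4, -25.0, 49.9]
tcp_rot: [-2.922, 1.569, 3.119]
contact_force: [-0.2, -0.5, -1.3]
opening: 11.1
```

Emit:
{"op": "step_arm", "data": {"targets": [[0, [0, 0, -6], 0], [0, [0, 0, -12], 0], [0, [0, 0, -18], 0], [0, [0, 0, -22], 0], [0, [0, 0, -22], 0]]}}

```text
time_s: 5.85
tcp_pos: [598.4, -19.6, 51.0]
tcp_rot: [0.001, 1.571, -0.241]
contact_force: [-0.4, -0.2, -1.8]
opening: 10.8
```

```bash
python3 look.py b2
```

```text
t 5.85 tcp [598.4 -19.6  51. ] open 10.8 zyaw -13.87 F [-0.4 -0.2 -1.8] M [ 0.03 -0.05  0.03]
tcp in seat 33.6 -0.2 z 29.0
```

View pics/b2.png

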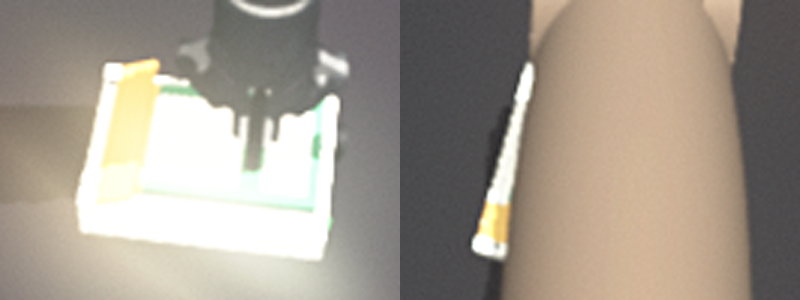

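Emit:
{"op": "step_arm", "data": {"targets": [[0, [1, 0, -3], 0], [0, [1, 0, -3], 0]]}}

```text
time_s: 6.2
tcp_pos: [595.5, -19.0, 49.6]
tcp_rot: [-2.988, 1.57, 3.053]
contact_force: [1.1, 0.4, -2.2]
opening: 11.1
```

Emit:
{"op": "step_arm", "data": {"targets": [[0, [-3, 0, 0], 0], [0, [-6, 0, 0], 0], [0, [-6, 0, 0], 0]]}}

```text
time_s: 6.58
tcp_pos: [595.0, -19.0, 54.5]
tcp_rot: [-2.879, 1.568, -3.121]
contact_force: [-0.2, 0.9, -15.9]
opening: 11.0
```

Emit:
{"op": "step_arm", "data": {"targets": [[0, [-3, 0, 0], 0], [0, [-6, 0, 0], 0], [0, [-6, 0, 0], 0]]}}

```text
time_s: 6.95
tcp_pos: [594.1, -18.9, 59.3]
tcp_rot: [-2.888, 1.566, -3.13]
contact_force: [-1.8, 1.8, -30.1]
opening: 10.9
```

```bash
python3 look.py b3
```

```text
t 6.95 tcp [594.1 -18.9  59.3] open 10.9 zyaw -13.86 F [ -1.8   1.8 -30.1] M [-0.35 -2.4   0.01]
tcp in seat 29.3 -0.5 z 37.3
```

View pics/b3.png

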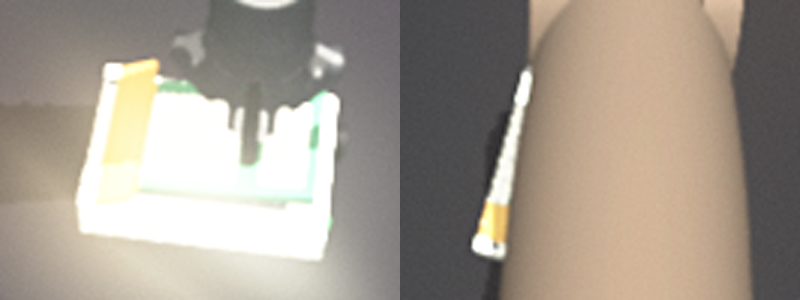

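The force grows steadily with lift, at about 3 N/mm, which fits the frame tilting about the lip by roughly 0.1 rad. I'll lift a bit more to make the tilt clear and hold it.

Emit:
{"op": "step_arm", "data": {"targets": [[0, [-2, 0, 0], 0], [0, [-4, 0, -1], 0], [0, [-5, 0, -1], 0], [0, [-5, 0, -1], 0], [0, [-5, 0, -1], 0]]}}

```text
time_s: 7.68
tcp_pos: [593.5, -18.8, 64.4]
tcp_rot: [-2.818, 1.567, -3.06]
contact_force: [-0.1, 0.3, -31.6]
opening: 11.1
```

```bash
python3 look.py b4
python3 - <<'E'
import pickle,cv2,numpy as np
a=[cv2.resize(pickle.load(open(f'b{i}.pkl','rb'))[0][170:245,225:325],(400,300),interpolation=cv2.INTER_CUBIC) for i in(2,4)]
cv2.imwrite('pics/b4z.png',np.hstack(a)[:,:,::-1])
E
```

```text
t 7.67 tcp [593.5 -18.8  64.4] open 11.1 zyaw -13.87 F [ -0.1   0.3 -31.6] M [-0.53 -2.64 -0.04]
tcp in seat 28.7 -0.6 z 42.4
```

View pics/b4z.png

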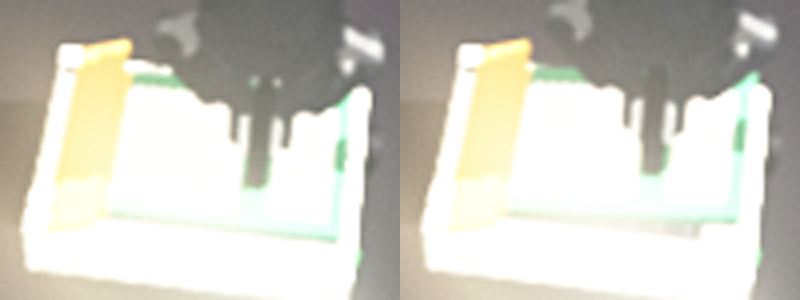

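Compared with the flat picture, the far end of the frame's near edge rose from about (340,236) to (340,218) in the crop. The edge by the lip stayed at (110,212). I'll quantify the tilt by casting the near edge onto its vertical plane.

```bash
cat > tilt.py <<'E'
import sys
from h import *; from rig import get_calibration
c=get_calibration('side'); S0=np.array([565.8,-11.4]);a=np.radians(-13.88);u=np.array([np.cos(a),np.sin(a)]);v=np.array([-u[1],u[0]])
for tag in sys.argv[1:]:
    im=pickle.load(open(tag+'.pkl','rb'))[0].astype(int); G=im[...,1]-im[...,0]  # greenness
    pts=[]
    for x in range(256,308):
        col=G[200:240,x]; 
        k=np.where(col>18)[0]
        if len(k): pts.append((x,200+k.max()))
    pts=np.array(pts,float)
    o,d,_=ray(c,pts); vv=-55
    n=np.r_[v,0]; t=(vv-(o[:2]-S0)@v)/(d@n); P=o+d*t[:,None]
    X=(P[:,:2]-S0)@u; Z=P[:,2]-22
    k=np.ones(len(X),bool)
    for _ in range(8):
        p=np.polyfit(X[k],Z[k],1); r=abs(np.polyval(p,X)-Z); k=r<2
    print(tag,'slope',p[0].round(3),'z at -60',np.polyval(p,-60).round(1),'at 80',np.polyval(p,80).round(1),k.sum(),len(X),X[k].min().round(),X[k].max().round())
E
python3 tilt.py b2 b3 b4
```

```text
b2 slope -0.029 z at -60 23.0 at 80 19.0 16 22 42.0 79.0
b3 slope 0.191 z at -60 5.3 at 80 32.0 14 23 46.0 76.0
b4 slope 0.19 z at -60 9.2 at 80 35.8 9 23 57.0 78.0tilt.py:17: RankWarning: Polyfit may be poorly conditioned
  p=np.polyfit(X[k],Z[k],1); r=abs(np.polyval(p,X)-Z); k=r<2
```

Emit:
{"op": "step_arm", "data": {"targets": [[0, [-2, 0, 0], 0], [0, [-4, 0, -1], 0], [0, [-6, 0, -1], 0], [0, [-6, 0, -1], 0], [0, [-6, 0, -1], 0]]}}

```text
time_s: 8.4
tcp_pos: [592.1, -18.5, 68.2]
tcp_rot: [-2.835, 1.565, -3.077]
contact_force: [2.2, 2.0, -43.5]
opening: 10.8
```

```bash
python3 look.py b5
python3 - <<'E'
import pickle,cv2,numpy as np
a=[cv2.resize(pickle.load(open(f'b{i}.pkl','rb'))[0][170:245,225:325],(400,300),interpolation=cv2.INTER_CUBIC) for i in(4,5)]
cv2.imwrite('pics/b5z.png',np.hstack(a)[:,:,::-1])
E
```

```text
t 8.4 tcp [592.1 -18.5  68.2] open 10.8 zyaw -13.86 F [  2.2   2.  -43.5] M [-0.69 -4.18 -0.02]
tcp in seat 27.2 -0.6 z 46.2
```

View pics/b5z.png

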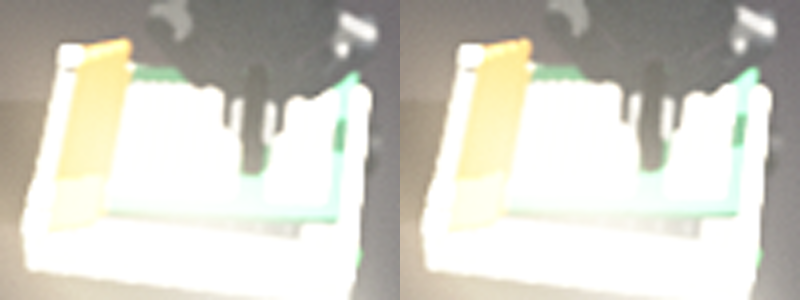

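Emit:
{"op": "step_arm", "data": {"targets": [[0, [1, 0, -2], 0], [0, [2, 0, -4], 0], [0, [3, 0, -6], 0], [0, [3.5, 0, -8], 0], [0, [3.5, 0, -8], 0]]}}

```text
time_s: 9.12
tcp_pos: [591.7, -18.3, 69.2]
tcp_rot: [-0.131, 1.56, -0.374]
contact_force: [17.7, -4.1, -36.5]
opening: 11.4
```

```bash
python3 look.py b6
python3 - <<'E'
import pickle,cv2,numpy as np
a=[cv2.resize(pickle.load(open(f'b{i}.pkl','rb'))[0][170:245,225:325],(400,300),interpolation=cv2.INTER_CUBIC) for i in(5,6)]
cv2.imwrite('pics/b6z.png',np.hstack(a)[:,:,::-1])
E
```

```text
t 9.12 tcp [591.7 -18.3  69.2] open 11.4 zyaw -13.92 F [ 17.7  -4.1 -36.5] M [-1.75 -6.96 -0.02]
tcp in seat 26.8 -0.5 z 47.2
```

View pics/b6z.png

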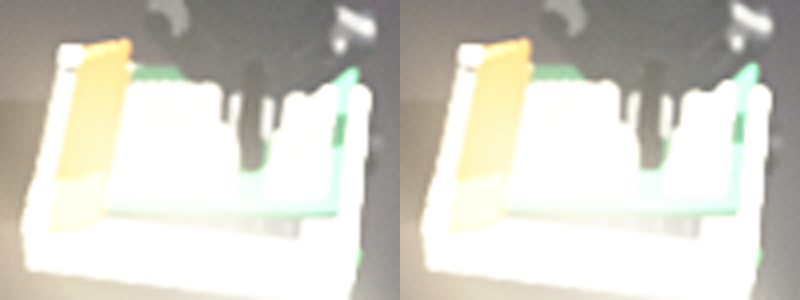

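The inward push is jamming against the lip: 18 N in x and no motion. I'll relieve the upward lift first, which should let it slide.

Emit:
{"op": "step_arm", "data": {"targets": [[0, [2, 0, 2], 0], [0, [4, 0, 2], 0], [0, [6, 0, 2], 0], [0, [6, 0, 2], 0]]}}

```text
time_s: 9.72
tcp_pos: [593.4, -18.6, 64.7]
tcp_rot: [-0.074, 1.56, -0.317]
contact_force: [13.7, -5.7, -23.0]
opening: 10.7
```

```bash
python3 look.py b7
python3 - <<'E'
import pickle,cv2,numpy as np
a=[cv2.resize(pickle.load(open(f'b{i}.pkl','rb'))[0][170:245,225:325],(400,300),interpolation=cv2.INTER_CUBIC) for i in(6,7)]
cv2.imwrite('pics/b7z.png',np.hstack(a)[:,:,::-1])
E
```

```text
t 9.72 tcp [593.4 -18.6  64.7] open 10.7 zyaw -13.92 F [ 13.7  -5.7 -23. ] M [-1.44 -5.06  0.03]
tcp in seat 28.5 -0.4 z 42.7
```

View pics/b7z.png

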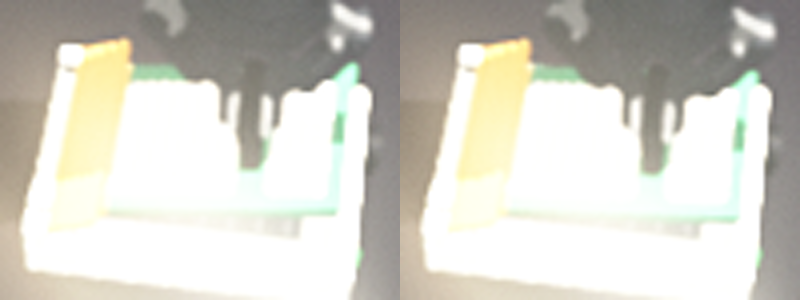

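Emit:
{"op": "step_arm", "data": {"targets": [[0, [2, 0, -1], 0], [0, [4, 0, -1], 0], [0, [5, 0, -1], 0], [0, [5, 0, -1], 0]]}}

```text
time_s: 10.32
tcp_pos: [593.9, -18.5, 61.9]
tcp_rot: [0.006, 1.556, -0.237]
contact_force: [13.4, -4.4, -14.9]
opening: 11.3
```

```bash
python3 look.py b8
python3 - <<'E'
import pickle,cv2,numpy as np
a=[cv2.resize(pickle.load(open(f'b{i}.pkl','rb'))[0][170:245,225:325],(400,300),interpolation=cv2.INTER_CUBIC) for i in(6,8)]
cv2.imwrite('pics/b8z.png',np.hstack(a)[:,:,::-1])
E
```

```text
t 10.32 tcp [593.9 -18.5  61.9] open 11.3 zyaw -13.92 F [ 13.4  -4.4 -14.9] M [-1.37 -4.41  0.06]
tcp in seat 29.0 -0.1 z 39.9
```

View pics/b8z.png

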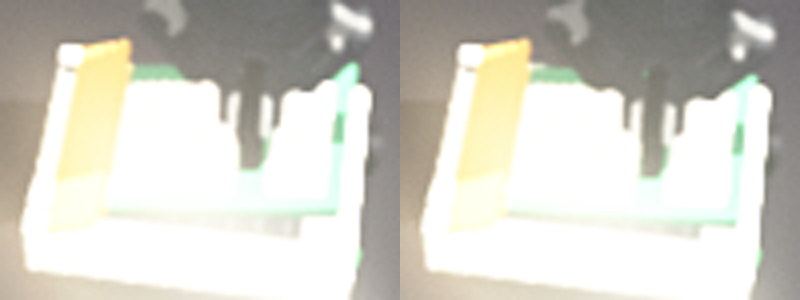

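Emit:
{"op": "step_arm", "data": {"targets": [[0, [3, 0, 0], 0], [0, [6, 0, 0], 0], [0, [6, 0, 0], 0]]}}

```text
time_s: 10.8
tcp_pos: [591.3, -17.6, 55.6]
tcp_rot: [0.099, 1.562, -0.144]
contact_force: [6.0, -1.1, -8.7]
opening: 11.1
```

```bash
python3 look.py b9
python3 - <<'E'
import pickle,cv2,numpy as np
a=[cv2.resize(pickle.load(open(f'b{i}.pkl','rb'))[0][170:245,225:325],(400,300),interpolation=cv2.INTER_CUBIC) for i in(6,9)]
cv2.imwrite('pics/b9z.png',np.hstack(a)[:,:,::-1])
E
```

```text
t 10.8 tcp [591.3 -17.6  55.6] open 11.1 zyaw -13.9 F [ 6.  -1.1 -8.7] M [-0.58 -2.09 -0.01]
tcp in seat 26.2 0.1 z 33.6
```

View pics/b9z.png

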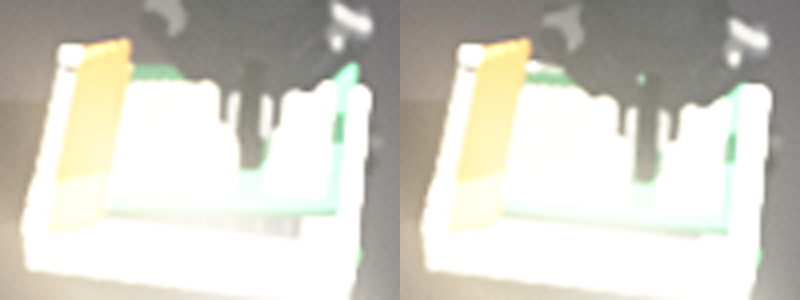

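It slid in (TCP x in seat 29 → 26). I'll ease down and in a little more, then raise the handle end again from this deeper position, so the hook condition is met with margin.

Emit:
{"op": "step_arm", "data": {"targets": [[0, [2, 0, -1], 0], [0, [3, 0, -2], 0], [0, [3, 0, -2], 0]]}}

```text
time_s: 11.28
tcp_pos: [587.0, -16.6, 51.5]
tcp_rot: [0.188, 1.566, -0.054]
contact_force: [3.8, 0.1, -5.3]
opening: 10.9
```

```bash
python3 look.py b10
```

```text
t 11.28 tcp [587.  -16.6  51.5] open 10.9 zyaw -13.88 F [ 3.8  0.1 -5.3] M [-0.23 -1.11  0.01]
tcp in seat 21.8 0.1 z 29.5
```

View pics/b10.png

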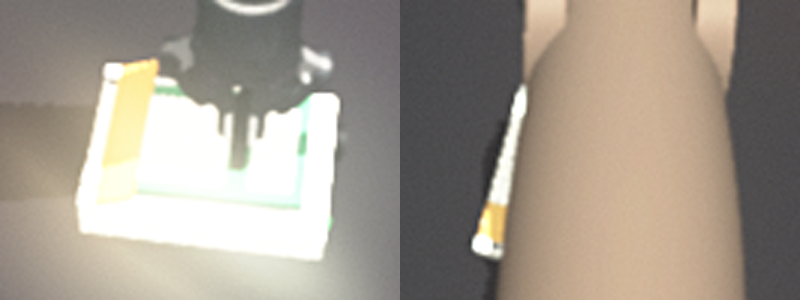

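Emit:
{"op": "step_arm", "data": {"targets": [[0, [-4, 0, 1], 0], [0, [-8, 0, 1], 0], [0, [-12, 0, 1], 0], [0, [-14, 0, 1], 0], [0, [-14, 0, 1], 0]]}}

```text
time_s: 12.0
tcp_pos: [583.4, -16.0, 59.1]
tcp_rot: [-3.0, 1.564, 3.042]
contact_force: [1.7, 3.9, -33.6]
opening: 10.8
```

```bash
python3 look.py b11
python3 - <<'E'
import pickle,cv2,numpy as np
a=[cv2.resize(pickle.load(open(f'b{i}.pkl','rb'))[0][170:245,225:325],(400,300),interpolation=cv2.INTER_CUBIC) for i in(10,11)]
cv2.imwrite('pics/b11z.png',np.hstack(a)[:,:,::-1])
E
```

```text
t 12.0 tcp [583.4 -16.   59.1] open 10.8 zyaw -13.84 F [  1.7   3.9 -33.6] M [-0.15 -3.25 -0.05]
tcp in seat 18.2 -0.3 z 37.1
```

View pics/b11z.png

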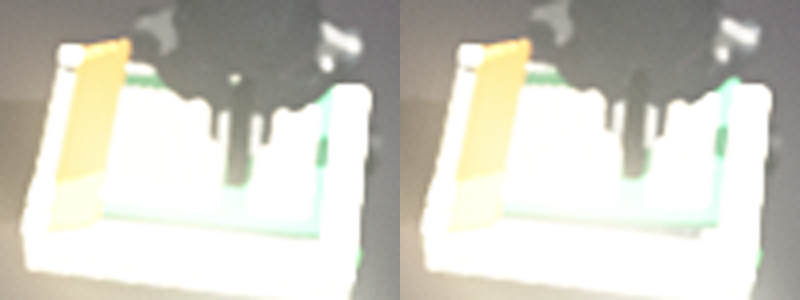

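Estimated from the TCP height and lip geometry, the tilt is about 0.14 rad with the edge near x≈-75. A little more lift and a hold, then swing down.

Emit:
{"op": "step_arm", "data": {"targets": [[0, [-2, 0, 1], 0], [0, [-3, 0, 1], 0], [0, [-3, 0, 1], 0], [0, [-3, 0, 1], 0]]}}

```text
time_s: 12.6
tcp_pos: [584.6, -16.8, 63.6]
tcp_rot: [-2.883, 1.565, -3.125]
contact_force: [-1.2, 1.0, -25.0]
opening: 10.9
```

Emit:
{"op": "step_arm", "data": {"targets": [[0, [4, 0, 1], 0], [0, [8, 0, 2], 0], [0, [12, 0, 2], 0], [0, [16, 0, 2], 0], [0, [16, 0, 2], 0]]}}

```text
time_s: 13.22
tcp_pos: [589.8, -17.2, 51.8]
tcp_rot: [0.429, 1.568, 0.187]
contact_force: [-0.5, 1.2, -2.1]
opening: 11.0
```

```bash
python3 look.py b12
```

```text
t 13.22 tcp [589.8 -17.2  51.8] open 11.0 zyaw -13.87 F [-0.5  1.2 -2.1] M [ 0.03 -0.04 -0.01]
tcp in seat 24.7 0.2 z 29.8
```

View pics/b12.png

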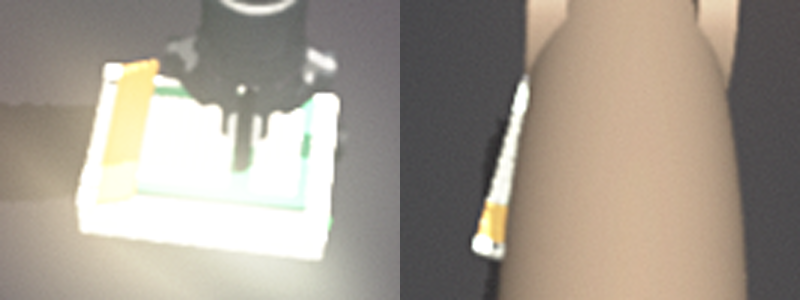

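Now free of contact: 2 N, which is just the weight. Shift in slightly and lower to the floor.

Emit:
{"op": "step_arm", "data": {"targets": [[0, [2, 0, -3], 0], [0, [5, 0, -5], 0], [0, [8, 0, -5], 0], [0, [8, 0, -5], 0]]}}

```text
time_s: 13.82
tcp_pos: [583.9, -16.1, 42.0]
tcp_rot: [-2.972, 1.57, 3.069]
contact_force: [0.6, -0.1, -0.9]
opening: 11.0
```

Emit:
{"op": "step_arm", "data": {"targets": [[0, [3, 0, 0], 0], [0, [5, 0, 0], 0], [0, [5, 0, 0], 0]]}}

```text
time_s: 14.2
tcp_pos: [584.7, -16.2, 40.3]
tcp_rot: [0.186, 1.568, -0.056]
contact_force: [-6.8, -0.5, 18.2]
opening: 11.0
```

```bash
python3 look.py b13
```

```text
t 14.2 tcp [584.7 -16.2  40.3] open 11.0 zyaw -13.88 F [-6.8 -0.5 18.2] M [ 0.09  1.69 -0.01]
tcp in seat 19.5 -0.1 z 18.3
```

View pics/b13.png

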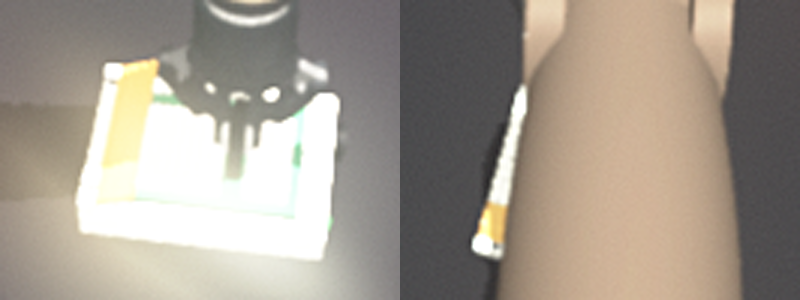

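The force and moment (18 N, 1.7 N·m) put the contact at the brass edge, so the handle end is still about 3 mm up. I'll press it down further with the grip held.

Emit:
{"op": "step_arm", "data": {"targets": [[0, [2, 0, 0], 0], [0, [4, 0, 0], 0], [0, [6, 0, 0], 0], [0, [6, 0, 0], 0], [0, [6, 0, 0], 0]]}}

```text
time_s: 14.92
tcp_pos: [584.9, -16.2, 40.0]
tcp_rot: [0.201, 1.564, -0.041]
contact_force: [-21.9, 0.8, 55.5]
opening: 11.1
```

```bash
python3 look.py b14
```

```text
t 14.93 tcp [584.9 -16.2  40. ] open 11.1 zyaw -13.88 F [-21.9   0.8  55.5] M [ 0.1   4.73 -0.07]
tcp in seat 19.7 -0.1 z 18.0
```

View pics/b14.png

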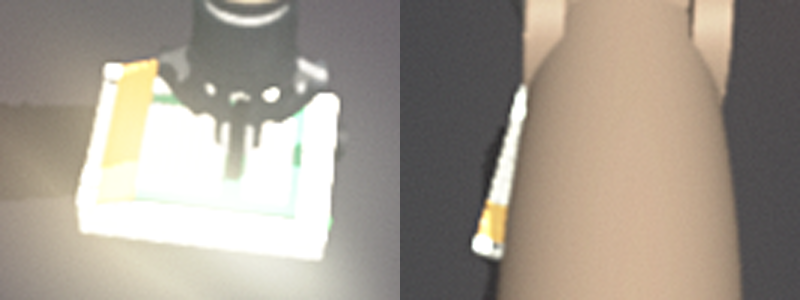

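Re-reading the moment with its reference at the flange (about 230 mm above, fitted from the earlier jam), the contact resultant lies directly under the TCP. That means the frame is flat on the floor and the handle slipped about 3 mm in the pads. I'll relieve the press, keep hold and measure.

Emit:
{"op": "step_arm", "data": {"targets": [[0, [-3, 0, 0], 0], [0, [-6, 0, 0], 0], [0, [-7, 0, 0], 0], [0, [-7, 0, 0], 0]]}}

```text
time_s: 15.52
tcp_pos: [584.8, -16.2, 40.1]
tcp_rot: [0.158, 1.568, -0.085]
contact_force: [-4.0, 0.6, 10.3]
opening: 10.8
```

```bash
python3 look.py b15
python3 - <<'E'
import pickle,cv2,numpy as np
a=[cv2.resize(pickle.load(open(f'{i}.pkl','rb'))[0][170:245,225:325],(400,300),interpolation=cv2.INTER_CUBIC) for i in('b2','b15')]
cv2.imwrite('pics/b15z.png',np.hstack(a)[:,:,::-1])
E
python3 tilt.py b2 b15
```

```text
t 15.53 tcp [584.8 -16.2  40.1] open 10.8 zyaw -13.88 F [-4.   0.6 10.3] M [-0.05  0.61 -0.01]
tcp in seat 19.6 -0.1 z 18.1
b2 slope -0.029 z at -60 23.0 at 80 19.0 16 22 42.0 79.0
b15 slope 0.194 z at -60 -14.7 at 80 12.5 4 8 59.0 66.0tilt.py:17: RankWarning: Polyfit may be poorly conditioned
  p=np.polyfit(X[k],Z[k],1); r=abs(np.polyval(p,X)-Z); k=r<2
```

View pics/b15z.png

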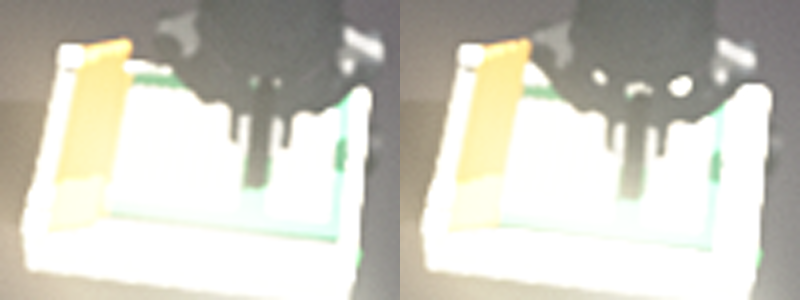

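The frame's near edge now runs parallel to the bed, with the far end down inside the far wall. I've held it over 1 s with the grip on; open and withdraw.

Emit:
{"op": "step_arm", "data": {"targets": [[45, [0, 0, 0], 0], [45, [0, 0, 0], 0], [45, [0, 0, 0], 0], [45, [0, 0, 0], 0], [45, [0, 0, 0], 0]]}}

```text
time_s: 16.25
tcp_pos: [584.1, -16.1, 38.2]
tcp_rot: [-2.983, 1.571, 3.059]
contact_force: [0.6, 0.1, -0.3]
opening: 38.6
```

Emit:
{"op": "step_arm", "data": {"targets": [[45, [-20, 0, 0], 0], [45, [-60, 0, 0], 0], [45, [-120, 0, 0], 0], [45, [-180, 0, 0], 0], [45, [-200, 0, 0], 0]]}}

```text
time_s: 16.88
tcp_pos: [585.4, -16.1, 242.9]
tcp_rot: [0.216, 1.564, -0.026]
contact_force: [0.9, -0.8, -0.5]
opening: 38.2
```

Emit:
{"op": "step_arm", "data": {"targets": [[45, [0, -50, -30], 0], [45, [0, -110, -60], 0], [45, [0, -170, -90], 0], [45, [0, -230, -120], 0], [45, [0, -280, -150], 0]]}}

```text
time_s: 17.5
tcp_pos: [376.6, -246.4, 238.4]
tcp_rot: [-0.504, 1.57, -0.745]
contact_force: [0.5, -0.7, 1.1]
opening: 38.6
```

Emit:
{"op": "step_arm", "data": {"targets": [[45, [0, 0, 0], 0], [45, [0, 0, 0], 0], [45, [0, 0, 0], 0]]}}

```text
time_s: 17.88
tcp_pos: [378.8, -244.3, 238.2]
tcp_rot: [1.663, 1.571, 1.423]
contact_force: [0.1, 0.0, 0.8]
opening: 38.3
```

```bash
python3 look.py c1
python3 - <<'E'
import pickle,cv2,numpy as np
s,t=pickle.load(open('c1.pkl','rb'))
a=[cv2.resize(s[170:245,225:325],(400,300),interpolation=0),cv2.resize(t[130:205,210:310],(400,300),interpolation=0)]
cv2.imwrite('pics/c1z.png',np.hstack(a)[:,:,::-1])
E
```

```text
t 17.88 tcp [ 378.8 -244.3  238.2] open 38.3 zyaw -13.76 F [0.1 0.  0.8] M [ 0.02 -0.02 -0.03]
tcp in seat -125.7 -271.0 z 216.2
```

View pics/c1z.png

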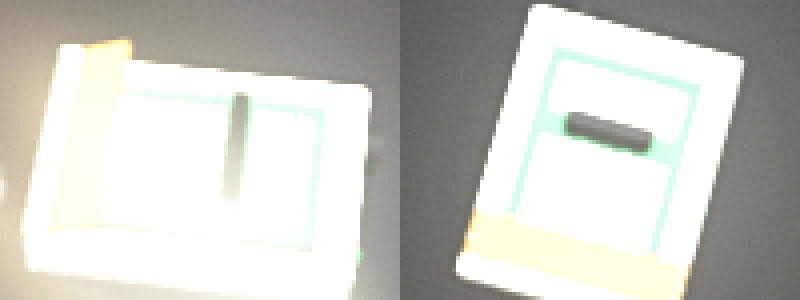

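Run:
```python
from h import *; from rig import get_calibration,get_image
S0=np.array([565.8,-11.4]);a=np.radians(-13.88);u=np.array([np.cos(a),np.sin(a)]);v=np.array([-u[1],u[0]])
L=lambda P:np.c_[(P[:,:2]-S0)@u,(P[:,:2]-S0)@v,P[:,2]-22].round(1)
for n in('top','side'):
    im,_=get_image(n); D=np.median([get_image(n)[1] for _ in range(6)],0); c=get_calibration(n)
    x0,y0,x1,y1=(240,150,285,180) if n=='top' else (275,185,295,225)
    g=im.max(2).astype(int); m=np.zeros(g.shape,np.uint8); m[y0:y1,x0:x1]=(g[y0:y1,x0:x1]<130)
    ys=np.argwhere(m)[:,::-1]; ctr=ys.mean(0); print(n,len(ys),'handle ctr px',ctr,'at z44',L(onplane(c,[ctr],66)),'at z36',L(onplane(c,[ctr],58)))
    r=cv2.minAreaRect(onplane(c,ys,66)[:,:2].astype(np.float32)); print(' dims',np.round(r[1],1),round(r[2],1))
    er=cv2.erode(m,np.ones((2,2)));ys=np.argwhere(er)[:,::-1];print(' depth z',np.percentile(L(bydepth(c,ys,D[ys[:,1],ys[:,0]]))[:,2],[10,50,90]))
    # greenness: far and side strips: floor plane via depth
    G=im[...,1].astype(int)-im[...,0]; m=np.zeros(g.shape,bool); b=(245,140,290,200) if n=='top' else (250,185,310,235)
    m[b[1]:b[3],b[0]:b[2]]=G[b[1]:b[3],b[0]:b[2]]>15
    ys=np.argwhere(m)[:,::-1]; Q=L(bydepth(c,ys,D[ys[:,1],ys[:,0]])); Q=Q[abs(Q[:,2])<25]
    p=np.linalg.lstsq(np.c_[Q[:,:2],np.ones(len(Q))],Q[:,2],rcond=None)[0]; print(' green',len(Q),'plane',p.round(3),'med',np.median(Q,0))
    E=L(onplane(c,ys,30)); print(' green x max',np.percentile(E[:,0],[2,98]),'y',np.percentile(E[:,1],[2,98]))
im,_=get_image('top');c=get_calibration('top')
hsv=cv2.cvtColor(im,cv2.COLOR_RGB2HSV).astype(int);H,S,V=[hsv[...,i] for i in range(3)]
m=(((H>60)&(H<95)&(S>60)&(V>80))|((H>10)&(H<35)&(S>70)&(V>150))).astype(np.uint8);k=np.zeros_like(m);k[150:232,105:185]=m[150:232,105:185]
W=onplane(c,np.argwhere(k)[:,::-1],8);print('spent',cv2.minAreaRect(W[:,:2].astype(np.float32)))
```

```text
top 32 handle ctr px [260.96875 163.8125 ] at z44 [[12.7  1.6 44. ]] at z36 [[14.5  1.8 36. ]]
 dims [51.   4.1] 76.3
 depth z [25.15 27.3  29.1 ]
 green 304 plane [-8.000e-03  5.000e-03  8.112e+00] med [ 27.85 -18.7    7.5 ]
 green x max [-35.72  72.56] y [-50.2   50.88]
side 0 handle ctr px [nan nan] at z44 [[nan nan nan]] at z36 [[nan nan nan]]<stdin>:8: RuntimeWarning: Mean of empty slice.
  ret = um.true_divide(
Traceback (most recent call last):
  File "h.py", line 8, in onplane
    o,d,_=ray(c,uv); t=(z-o[2])/d[:,2]; return o+d*t[:,None]
          ~~~^^^^^^
  File "h.py", line 4, in ray
    p=cv2.undistortPoints(np.float64(uv).reshape(-1,1,2),K,np.array(c['dist'])).reshape(-1,2)
      ~~~~~~~~~~~~~~~~~~~^^^^^^^^^^^^^^^^^^^^^^^^^^^^^^^^^^^^^^^^^^^^^^^^^^^^^^
cv2.error: OpenCV(4.12.0) /io/opencv/modules/calib3d/src/undistort.dispatch.cpp:347: error: (-215:Assertion failed) CV_IS_MAT(_src) && CV_IS_MAT(_dst) && (_src->rows == 1 || _src->cols == 1) && (_dst->rows == 1 || _dst->cols == 1) && _src->cols + _src->rows - 1 == _dst->rows + _dst->cols - 1 && (CV_MAT_TYPE(_src->type) == CV_32FC2 || CV_MAT_TYPE(_src->type) == CV_64FC2) && (CV_MAT_TYPE(_dst->type) == CV_32FC2 || CV_MAT_TYPE(_dst->type) == CV_64FC2) in function 'cvUndistortPointsInternal'
```

The depth plane of the green frame is 8.1 mm above the floor with slopes of -0.008 and 0.005, so it is flat. The far end at x≈74 puts the brass edge at about -76. I'll check the spent filter and hand in.

Run:
```python
from h import *; from rig import *
im,_=get_image('top');c=get_calibration('top')
hsv=cv2.cvtColor(im,cv2.COLOR_RGB2HSV).astype(int);H,S,V=[hsv[...,i] for i in range(3)]
m=(((H>60)&(H<95)&(S>60)&(V>80))|((H>10)&(H<35)&(S>70)&(V>150))).astype(np.uint8);k=np.zeros_like(m);k[150:232,105:185]=m[150:232,105:185]
W=onplane(c,np.argwhere(k)[:,::-1],8);print('spent',cv2.minAreaRect(W[:,:2].astype(np.float32)), get_obs()['contact_force'])
print(close_job())
```

```text
spent ((507.3647155761719, 303.6527404785156), (116.7020263671875, 156.2597198486328), 70.89537811279297) [0.4245108  0.00888688 0.38775397]
the job is handed in; nothing more can be done
None
```

The fresh filter is seated flat in the bed with its brass edge under the lip, and the job is handed in. No verdict was reported.

**How it was done:** I pinched the black handle across its 12 mm. The moves offered cannot tilt the tool, so I slid the frame in flat, just above the far wall, until its brass edge was under the lip. Raising the handle then let the lip hold the edge down and tilt the frame. I pushed it deeper, raised it again, swung it down and pressed it flat with the grip still closed. Only then did I let go and withdraw. The whole run took about 18 s.

**Last checks:**
- **Flatness:** by camera depth the frame's top is 8.1 mm above the bed's floor, with slopes under 0.01 rad.
- **Position:** the far end is at x ≈ 74 mm, which puts the brass edge at about -76 mm. The handle is within 2 mm of the middle sideways.
- **Spent filter:** it is within 0.5 mm of its starting place.
- **Robot:** the arm is clear and touching nothing.

**What was uncertain or did not agree:**
- **Tilt under the lip:** I estimated 0.15–0.18 rad from the tool height and lip geometry. A rougher image estimate, taken before the last part of the lift, gave 0.11–0.13 rad. My edge-fit measurement of the tilt was too noisy to use.
- **Forces:** the first inward push jammed against the lip at about 18 N sideways and was eased off. Pressing down peaked at about 55 N at the wrist, and the handle slipped about 3 mm in the grip.
- **Cameras:** the two views differed by about 2 mm in x, so I averaged them. My final depth reading on the handle was poor, and the side-camera recheck failed, so the final position rests on the top camera alone.

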